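# Press-test the sprung disc of a valve casting

### The arm

A 6-joint arm with a two-finger parallel gripper is mounted at the origin on the work surface. World frame = base frame: x ahead of the robot, y to its left, z up, the work surface at z = 0. Lengths are in m, angles in degrees, forces in N, time in s.
With the tool pointing down it reaches from about 0.35 to 0.875 m from the base axis. Payload 4.2 kg.
Tool frame: the origin (TCP) lies on the centre line of the jaws, within the pads' length; the fingertips stand 17 mm ahead of it and the grasp point (between the pads) lies 2 mm behind it; z points along the fingers, y is the direction in which the jaws open and shut (so a half turn about z gives the same grasp; the last joint's range is limited). The gripper opens to 87 mm and grips with 3 to 60 N. Pads are 19 mm wide; open, the fingers measure 117 mm over their backs; the gripper's body (75 mm by 190 mm) begins 51 mm behind the grasp point.
Start: joints at [90.218, 22.042, 0.453, 0, -68.411, -14.817], TCP at [0.158, 0.605, 0.24] pointing down, gripper open.
Joint ranges: [-179.83, 179.83], [-69.29, 118.12], [-61.27, 80.66], [-181.25, 117.63], [-171.15, -9.14], [-177.46, 177.46]. Speed limits (degrees/s): [159.86, 159.86, 180, 180, 180, 180].

### API

Orientations are given as a 3x3 rotation matrix whose columns are the frame's x, y, z axes.
In Python, from station import * gives the robot as it stands.
- The arm moves only by the tool play_rows, never from a script. Its argument "targets" is a list that holds one entry, the list of rows, each a list of 5 numbers: the closure, from 0 (fully open) to 1 (shut), then the shift along the world's x, y, z in m, then the turn about the world's z in rad. In form: [[[gripper, x, y, z, twist], ...]]. A call has 1 to 5 rows; each row is the pose to reach, as a shift and turn from the pose commanded when the call began; what a row does not reach only later rows make up. A row lasts 1/12 s, in which the tool goes at most 41.7 mm and 7.16 degrees, less where a joint would pass 70% of its speed; a pose out of reach is approached as far as the arm can. A call with a gripper value outside its range is refused whole. The fingers move at their own pace and stop on an object; the grip force is fixed at half the most. Time passes only in rows, so rows that repeat a pose let the fingers close. It gives the time, the measured TCP pose, the force and the opening at its end, in the units of the state.
- sense(): the state, without advancing time (a new reading comes with each control period).
- capture(name): name is "scene" or "top" or "wrist"; returns the picture (480x640x3 uint8, blue, green, red); there is no depth.
- get_calibration(name): a dict with "camera_matrix" (3x3 intrinsics, pixels), "T" (4x4, takes a point from camera to world coordinates). Camera axes: x right, y up, looking along -z (the intrinsics and any distortion apply to the point x, -y, -z); pixel columns grow to the right and rows downward; lengths in m; the calibration is good to about 2 mm. A picture is of the moment at which its call begins: read the wrist's pose just before it. get_calibration takes no time and is no camera call; for the wrist camera it gives the pose at the moment of the call.
- finish_job(): hands the job in, once; it reports no verdict.
The state is a dict: "time_s": time; "joints": joint angles; "joint_velocities": joint speeds; "effort": joint torques, N m; "tcp_pos": TCP position; "ee_rot": TCP orientation; "wrist_force": force on the tool from outside, world axes, zero at the start; "moment": the same for the moment, N m; "gripper_width": opening from 0.0 (shut) to 1.0 (fully open).
Only numpy, scipy, OpenCV 4.12 (cv2) and the standard library are available. Lean on these libraries where they do the work, as an engineer would, in place of code of your own. Each camera call takes 0.05 s, during which the arm holds its last target. There are 200 camera calls.

### The job

One of the two grey castings on the desk has a sprung steel disc standing up above its top flange. Pick up the hand tamper, press its flat foot squarely and centrally down on that disc until the disc bottoms out level, and hold it there for about a second. Then let the disc spring back up and stand the tamper upright on the round wooden rest, with its foot wholly on the board; set it down rather than dropping it, and leave the mug, stapler and mouse where they are.

Things in the scene. Friction and masses are not known exactly. Their poses are not given: they have to be found in the camera images.
- tamper_center (a point): Centre (half-way up) of the hand tamper, which starts upright on the desk, loose, about 0.4 kg. Bright aluminium foot: flat round disc 62 mm across, 14 mm thick, a 38 mm collar 6 mm high on it, then a straight round black handle 30 mm in diameter up to the top. Total height 125 mm: this point is 62.5 mm above the underside of the foot; the bare handle runs from 42 mm below this point to 62 mm above it. z points up along the handle.
- disc_top (a point): Centre of the upper face of the sprung steel disc, 68 mm in diameter, 7 mm thick, on a coil spring above the valve casting; the disc can also rock a few degrees about this point against light springs. At rest its face is 86 mm above the desk, 21 mm above the casting's top flange. z is the normal of the face.
- disc (a joint): How far the disc is pressed down, m: 0 at rest (up), 0.018 bottomed out on its stop, its face then still 3 mm above the flange (68 mm above the desk). The spring needs about 4 N to start and 10 N at the bottom; it springs back when released.
- valve: The valve casting under the disc, fixed to the desk: grey, round base flange 150 mm across, square top flange 104 mm wide whose top is 65 mm above the desk, a short capped side port low on one side. Origin at the centre of its underside; the disc is on its axis.
- spool: The other casting, fixed to the desk: alike, but with a round top flange 112 mm across, an open bore and no disc. 65 mm high. Origin at the centre of its underside. Not used.
- rest: Round flat wooden rest board, 130 mm across, 18 mm thick, fixed to the desk. Origin at the centre of its underside; its top is 18 mm higher.
- mug_center (a point): White mug, 80 mm across, 92 mm high, loose bystander. Point half-way up its axis; its handle is at its own +y.
- stapler_center (a point): Stapler, 120 x 34 x 45 mm, loose bystander. Point at its middle, 21 mm above the desk; long along its own x.
- mouse_center (a point): Black computer mouse, about 105 x 60 x 34 mm, loose bystander. Point 17 mm above the desk.
Things that resemble listed ones, but are neither listed nor needed, are in the scene too. What is shaped like the part that bears tamper_center but turquoise is not meant. What is shaped like the valve but pink is not meant.

How it is judged (in metres and radians):
On the way:
1. the tamper's foot, upright and central, presses the disc down to its stop (last 2.5 mm), with the disc level, for 0.8 s (value of joint disc above 0.0155 m and angle between disc_top's own z axis and vertical below 0.07 rad and angle between tamper_center's own z axis and vertical below 0.09 rad and horizontal distance between tamper_center and disc_top below 0.015 m and contact force between tamper and disc above 2 N), for 0.8 s.
At the end, for the whole second after the job is handed in: The tamper stands upright (within 4.5 degrees) and still on the wooden rest, its axis within 37 mm of the board's centre, released; the disc is back up (within 3 mm of its rest height) (horizontal distance between tamper_center and rest below 0.037 m and z of tamper_center in the frame of rest between 0.0765 and 0.0845 m and angle between tamper_center's own z axis and vertical below 0.08 rad and linear speed of tamper below 0.02 m/s and value of joint disc below 0.003 m); the robot touches nothing.
It fails at once if the tamper is dropped (falls freely for more than about 2 cm) (linear speed of tamper above 0.6 m/s and contact force between the fingers and tamper below 0.1 N).
It fails at once if the mug is pushed more than 30 mm (distance of mug_center from where it was at the start of the episode above 0.03 m).
It fails at once if the stapler is pushed more than 30 mm (distance of stapler_center from where it was at the start of the episode above 0.03 m).
It fails at once if the mouse is pushed more than 30 mm (distance of mouse_center from where it was at the start of the episode above 0.03 m).
It also fails if it takes over 45 s, if anything falls off the work surface, if the arm or the gripper's body presses on something with over 40 N, if the wrist force passes 120 N, or if a joint passes its speed limit or range.

## Working session

There is one attempt and no reset: what is moved stays moved. The work goes in short steps, Python scripts to look and compute and a tool call to move; the robot and the scene stay as the last step left them, time stands still between calls to the robot, and variables do not carry over. Pictures are saved under pics/ and viewed, on a budget of 10 in all, crops included, one or two more only if the job needs it, and the job is handed in when it is done.

Besides the shell and the picture viewer there is one more tool, called after "Request:" by a JSON object that holds its "name" and its "arguments". play_rows: Moves the arm, as the interface text tells. Its arguments: {"type":"object","properties":{"targets":{"type":"array","items":{"type":"array","items":{"type":"array","items":{"type":"number"}}}}},"required":["targets"]}

```bash
mkdir -p pics; ls
python3 - <<'E'
from station import *
import cv2, numpy as np
for n in ("scene","top"):
    im=capture(n); cv2.imwrite(f"pics/{n}0.png",im)
    c=get_calibration(n); print(n,np.round(c["camera_matrix"],1).tolist(),np.round(c["T"],3).tolist(),[k for k in c])
s=sense(); print(s)
E
```

```text
pics
scene [[546.6, 0.0, 323.4], [0.0, 546.6, 246.9], [0.0, 0.0, 1.0]] [[-0.637, -0.638, 0.432, 0.944], [0.771, -0.515, 0.375, 0.346], [-0.017, 0.572, 0.82, 1.034], [0.0, 0.0, 0.0, 1.0]] ['camera_matrix', 'T']
top [[435.2, 0.0, 315.4], [0.0, 435.2, 240.5], [0.0, 0.0, 1.0]] [[0.027, 0.991, -0.132, 0.315], [-0.999, 0.03, 0.021, -0.069], [0.025, 0.131, 0.991, 0.836], [0.0, 0.0, 0.0, 1.0]] ['camera_matrix', 'T']
{'time_s': 0.1, 'joints': array([ 9.02197561e+01,  2.20845694e+01,  3.87087739e-01, -2.51902902e-02,
       -6.84125940e+01, -1.48160283e+01]), 'joint_velocities': array([-0.06546162, -0.08715449,  0.1211093 ,  0.10047195,  0.03649595,
        0.03241217]), 'effort': array([-3.66814020e-04, -3.91687274e+01,  1.87934035e+01,  4.23191249e+00,
        1.34776978e-02, -7.36192419e-05]), 'tcp_pos': array([0.15736493, 0.60432903, 0.23858456]), 'ee_rot': array([[ 9.67684713e-01, -2.52162915e-01, -4.01443546e-04],
       [-2.52163216e-01, -9.67682807e-01, -1.92270293e-03],
       [ 9.63643581e-05,  1.96179953e-03, -9.99998071e-01]]), 'wrist_force': array([ 0.4315384 ,  0.23275642, -0.10036191]), 'moment': array([ 0.0012245 ,  0.00776229, -0.05278527]), 'gripper_width': 0.9971005261541592}
```

View pics/scene0.png

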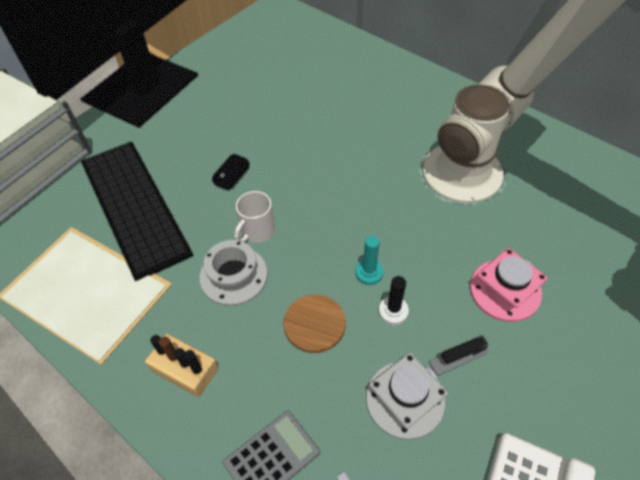

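View pics/top0.png

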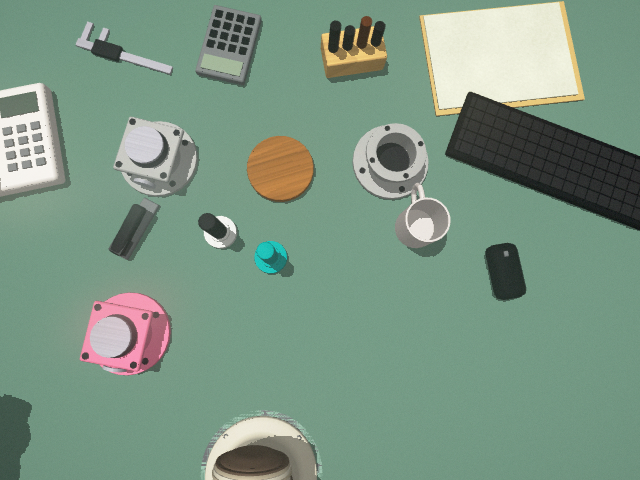

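The scene view shows the tamper at (393,308), the grey valve with its disc at (409,383) and the rest at (315,323). In the top view they are at (220,230), (146,146) and (281,168). The turquoise and pink ones are decoys.

```bash
cat > h.py <<'E'
import cv2, numpy as np
def cast(px,cal,z):
    K,T=np.array(cal["camera_matrix"]),np.array(cal["T"])
    p=cv2.undistortPoints(np.float64(px).reshape(-1,1,2),K,None).reshape(-1,2)
    d=np.c_[p[:,0],-p[:,1],-np.ones(len(p))]@T[:3,:3].T
    o=T[:3,3]
    return (o+d*((z-o[2])/d[:,2])[:,None])[:,:2]
def blob(mask,seed):
    n,l,st,ce=cv2.connectedComponentsWithStats(mask.astype(np.uint8))
    ids=[i for i in range(1,n) if st[i,4]>25]
    i=min(ids,key=lambda i:np.hypot(*(ce[i]-seed)))
    return (l==i).astype(np.uint8)
def outline(m):
    c=max(cv2.findContours(m,cv2.RETR_EXTERNAL,cv2.CHAIN_APPROX_NONE)[0],key=cv2.contourArea)
    return cv2.convexHull(c).reshape(-1,2)
def circ(m,cal,z):
    q=cast(outline(m),cal,z); (c,r)=cv2.minEnclosingCircle(np.float32(q)*1000)
    e=cv2.fitEllipse(np.float32(q)*1000)
    return np.round(c,1),round(2*r,1),np.round(e[0],1),np.round(e[1],1)
E
python3 - <<'E'
from h import *; from station import get_calibration
tiles=[]
for n,S in (("scene",dict(disc=(409,383),rest=(315,323),foot=(394,310),hand=(397,293))),("top",dict(disc=(146,146),rest=(281,168),foot=(224,236),hand=(212,225)))):
    im=cv2.imread(f"pics/{n}0.png"); cal=get_calibration(n); hsv=cv2.cvtColor(im,cv2.COLOR_BGR2HSV); H,Sa,V=cv2.split(hsv)
    for k,s in S.items(): print(n,k,hsv[s[1],s[0]],im[s[1],s[0]])
    b=im.astype(int)
    M=dict(rest=(H<22)&(Sa>90), foot=(V>150)&(Sa<60), hand=(V<70))
    Z=dict(rest=.018,foot=.014,hand=.125)
    for k in M:
        m=blob(M[k],np.array(S[k])); 
        print(n,k,m.sum(),circ(m,cal,Z[k]))
        cv2.drawContours(im,cv2.findContours(m,0,1)[0],-1,(0,0,255),1)
    x,y=S["disc"]; tiles.append(cv2.resize(im[y-50:y+50,x-50:x+50],(400,400),interpolation=cv2.INTER_NEAREST))
    g=b[...,0]-b[...,1]; print("disc b-g row",g[y,x-40:x+41:3].tolist())
    x,y=S["foot"]; tiles.append(cv2.resize(im[y-50:y+50,x-50:x+50],(400,400),interpolation=cv2.INTER_NEAREST))
o=np.vstack([np.hstack(tiles[:2]),np.hstack(tiles[2:])]); cv2.imwrite("pics/t1.png",cv2.resize(o,(600,600)))
E
```

```text
scene disc [128   5 187] [187 183 184]
scene rest [ 14 144 152] [ 66 106 152]
scene foot [105  21  24] [24 23 22]
scene hand [105  34  15] [15 14 13]
scene rest 2786 (array([568. , -12.9]), 132.4, array([566.9, -12.5]), array([127. , 131.9]))
scene foot 460 (array([438.1,  98. ]), 69.7, array([436. ,  96.4]), array([63.6, 72.9]))
scene hand 450 (array([461.9, 105.5]), 78.7, array([460.3, 106.9]), array([30.7, 82.2]))
disc b-g row [-5, -4, 1, -1, -4, -4, -5, 0, 4, 6, 3, 5, 5, 5, 5, 5, 6, 4, 6, 5, -3, -6, -6, -7, -16, -18, -17]
top disc [120   4 211] [211 208 208]
top rest [ 15 154 182] [ 72 127 182]
top foot [ 60  17 104] [ 97 104  97]
top hand [80 11 67] [66 67 64]
top rest 3427 (array([563.6, -14.1]), 131.2, array([563.9, -13.7]), array([128. , 130.8]))
top foot 28 (array([429.6,  44. ]), 23.0, array([428.9,  42.9]), array([14.3, 24.4]))
top hand 325 (array([430.2,  85.8]), 50.1, array([430.2,  86.7]), array([30.6, 52.7]))
disc b-g row [-20, -21, -23, -25, -22, -5, -4, 7, 6, 7, 2, 8, 6, 7, 8, 4, 7, 6, 9, 0, -4, -5, -8, -6, -5, -3, -3]
```

View pics/t1.png

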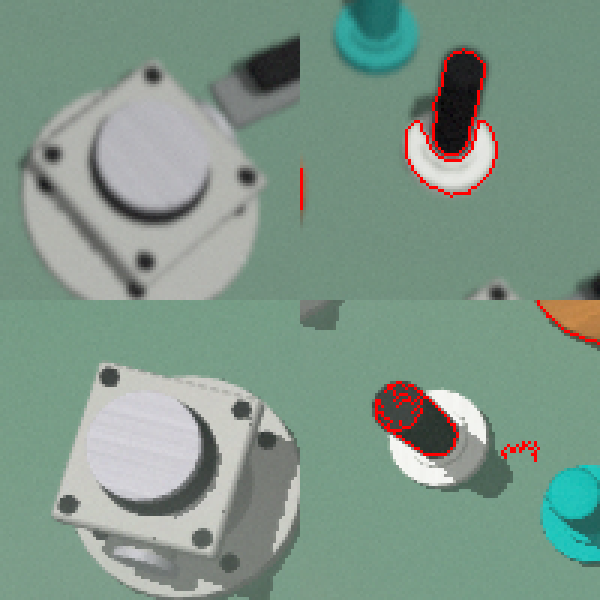

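The disc is lavender, so blue minus green separates it. The foot needs a better seed and threshold in the top view.

Run:
```python
from h import *; from station import get_calibration
for n,S in (("scene",dict(disc=(409,383),foot=(394,310))),("top",dict(disc=(146,146),foot=(222,236)))):
    im=cv2.imread(f"pics/{n}0.png"); cal=get_calibration(n); H,Sa,V=cv2.split(cv2.cvtColor(im,cv2.COLOR_BGR2HSV))
    b=cv2.GaussianBlur(im,(0,0),1.2).astype(np.float32); g=(b[...,0]-b[...,1]>0.5)&(V>130)
    x,y=S["disc"]; w=np.zeros_like(V); w[y-35:y+36,x-35:x+36]=1
    m=blob(cv2.morphologyEx((g*w).astype(np.uint8),cv2.MORPH_OPEN,np.ones((5,5),np.uint8)),np.array(S["disc"])); print(n,"disc",m.sum(),circ(m,cal,.086))
    x,y=S["foot"]; w[:]=0; w[y-28:y+25,x-22:x+24]=1
    m=((Sa<45)&(V>100)).astype(np.uint8)*w
    m=blob(cv2.morphologyEx(m,cv2.MORPH_OPEN,np.ones((3,3),np.uint8)),np.array(S["foot"]))
    print(n,"foot",m.sum(),[circ(m,cal,z) for z in (.0,.014)])
    m=((V<110)&(Sa<60)).astype(np.uint8)*w; m=blob(m,np.array(S["foot"])+(-7,-10))
    q=outline(m); print("hand",m.sum(),q.min(0),q.max(0))
    # top end of handle: points farthest from foot
    a=np.array(dict(scene=(399,281),top=(208,221))[n]); print("top end guess",cast(a,cal,.125)*1000)
```

```text
scene disc 1070 (array([578.8, 223.7]), 67.9, array([578.6, 223.8]), array([66.7, 67.5]))
scene foot 568 [(array([432.5,  93.6]), 73.6, array([432.1,  93.7]), array([68.4, 73.1])), (array([439.4,  97. ]), 72.6, array([439. ,  97.1]), array([67.5, 72.1]))]
hand 436 [381 282] [406 311]
top end guess [[434.96045917  95.74180268]]
top disc 1090 (array([578.6, 224.9]), 67.2, array([578.5, 224.8]), array([66.4, 66.7]))
top foot 547 [(array([437.8,  97.7]), 65.0, array([438. ,  97.7]), array([63.3, 64.5])), (array([435.8,  94.9]), 63.9, array([436. ,  94.9]), array([62.3, 63.4]))]
hand 459 [200 213] [226 238]
top end guess [[437.16951108  93.91245933]]
```

Averaging both views, in mm: tamper at (436, 95.5), disc at (578.6, 224.3), rest at (565.5, −13). I'll move above the tamper at height.

Request:
{"name": "play_rows", "arguments": {"targets": [[[0, 0.0185, -0.034, 0, 0], [0, 0.037, -0.068, 0, 0], [0, 0.0555, -0.102, 0, 0], [0, 0.074, -0.136, 0, 0], [0, 0.0925, -0.17, 0, 0]]]}}

```text
time_s: 0.52
tcp_pos: [0.2504, 0.4328, 0.2391]
ee_rot: [[0.968, -0.252, -0.0], [-0.252, -0.968, -0.001], [-0.0, 0.001, -1.0]]
wrist_force: [0.9, -0.0, -0.2]
gripper_width: 0.997
```

Request:
{"name": "play_rows", "arguments": {"targets": [[[0, 0.0185, -0.034, 0, 0], [0, 0.037, -0.068, 0, 0], [0, 0.0555, -0.102, 0, 0], [0, 0.074, -0.136, 0, 0], [0, 0.0925, -0.17, 0, 0]]]}}

```text
time_s: 0.93
tcp_pos: [0.3427, 0.2628, 0.2394]
ee_rot: [[0.968, -0.251, -0.0], [-0.251, -0.968, -0.0], [-0.0, 0.0, -1.0]]
wrist_force: [1.1, 1.2, 0.9]
gripper_width: 0.998
```

Request:
{"name": "play_rows", "arguments": {"targets": [[[0, 0.0185, -0.034, 0, 0], [0, 0.037, -0.068, 0, 0], [0, 0.0555, -0.102, 0, 0], [0, 0.074, -0.136, 0, 0], [0, 0.0925, -0.17, 0, 0]]]}}

```text
time_s: 1.35
tcp_pos: [0.4352, 0.0929, 0.2395]
ee_rot: [[0.968, -0.252, -0.0], [-0.252, -0.968, 0.0], [-0.0, -0.0, -1.0]]
wrist_force: [0.9, 0.3, 0.4]
gripper_width: 0.999
```

Run:
```python
from h import *; from station import *
cal=get_calibration("wrist"); im=capture("wrist"); cv2.imwrite("pics/w1.png",im); np.save("w1.npy",cal,allow_pickle=True)
print(np.round(cal["camera_matrix"],1).tolist(),np.round(cal["T"],4).tolist(),sense()["tcp_pos"])
K,T=np.array(cal["camera_matrix"]),np.array(cal["T"])
for z in (.125,.02,0): 
    p=T[:3,:3].T@(np.array([.436,.0955,z])-T[:3,3]); print(z,K[0,0]*p[0]/-p[2]+K[0,2],K[1,1]*-p[1]/-p[2]+K[1,2])
```

```text
[[376.3, 0.0, 319.4], [0.0, 376.3, 240.2], [0.0, 0.0, 1.0]] [[-0.2514, 0.9218, 0.2951, 0.5157], [-0.9679, -0.2393, -0.0769, 0.0706], [-0.0003, -0.305, 0.9524, 0.3844], [0.0, 0.0, 0.0, 1.0]] [0.43714212 0.0884587  0.23931434]
0.125 313.9011167446514 240.60994080376216
0.02 315.3979660365196 208.14535727102296
0 315.59639331849127 203.84174493961578
```

View pics/w1.png

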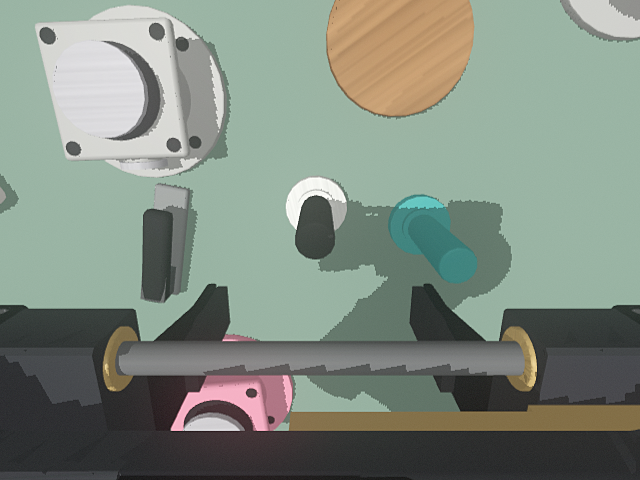

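The wrist view agrees with my estimate: handle top at (315,240) against (314,241) predicted, foot at (316,206). The turquoise decoy at (458,265) is clear of the fingers, so I'm descending.

Request:
{"name": "play_rows", "arguments": {"targets": [[[0, 0, 0, -0.03, 0], [0, 0, 0, -0.06, 0], [0, 0, 0, -0.08, 0], [0, 0, 0, -0.09, 0], [0, 0, 0, -0.09, 0]]]}}

```text
time_s: 1.82
tcp_pos: [0.4331, 0.0937, 0.1469]
ee_rot: [[0.967, -0.253, -0.006], [-0.253, -0.967, -0.003], [-0.005, 0.005, -1.0]]
wrist_force: [-0.4, -0.9, 0.0]
gripper_width: 0.998
```

Request:
{"name": "play_rows", "arguments": {"targets": [[[0, 0.001, 0.001, -0.02, 0], [0, 0.001, 0.001, -0.04, 0], [0, 0.001, 0.001, -0.053, 0], [0, 0.001, 0.001, -0.053, 0], [0, 0.001, 0.001, -0.053, 0]]]}}

```text
time_s: 2.23
tcp_pos: [0.4363, 0.096, 0.0969]
ee_rot: [[0.968, -0.252, -0.0], [-0.252, -0.968, -0.0], [0.0, 0.0, -1.0]]
wrist_force: [0.8, -0.5, 1.6]
gripper_width: 0.997
```

Request:
{"name": "play_rows", "arguments": {"targets": [[[0.35, 0, 0, 0, 0], [0.45, 0, 0, 0, 0], [0.55, 0, 0, 0, 0], [0.6, 0, 0, 0, 0], [0.7, 0, 0, 0, 0]]]}}

```text
time_s: 2.65
tcp_pos: [0.4362, 0.0959, 0.0971]
ee_rot: [[0.968, -0.252, 0.001], [-0.252, -0.968, 0.001], [0.001, -0.001, -1.0]]
wrist_force: [-1.3, -0.8, 0.3]
gripper_width: 0.712
```

Request:
{"name": "play_rows", "arguments": {"targets": [[[0.8, 0, 0, 0, 0], [1, 0, 0, 0, 0], [1, 0, 0, 0, 0], [1, 0, 0, 0, 0], [1, 0, 0, 0, 0]]]}}

```text
time_s: 3.07
tcp_pos: [0.4361, 0.0959, 0.0965]
ee_rot: [[0.968, -0.252, 0.0], [-0.252, -0.968, 0.0], [0.0, -0.0, -1.0]]
wrist_force: [0.9, 0.5, -3.0]
gripper_width: 0.337
```

Gripped: width 0.337 is about 29 mm. The foot's underside is about 0.097 m below the TCP. Lift.

Request:
{"name": "play_rows", "arguments": {"targets": [[[1, 0, 0, 0.015, 0], [1, 0, 0, 0.04, 0], [1, 0, 0, 0.075, 0], [1, 0, 0, 0.105, 0], [1, 0, 0, 0.12, 0]]]}}

```text
time_s: 3.48
tcp_pos: [0.437, 0.0962, 0.2197]
ee_rot: [[0.968, -0.252, 0.004], [-0.252, -0.968, 0.002], [0.004, -0.003, -1.0]]
wrist_force: [0.4, 0.3, -2.5]
gripper_width: 0.337
```

Request:
{"name": "play_rows", "arguments": {"targets": [[[1, 0.02, 0.018, 0, 0], [1, 0.044, 0.039, 0, 0], [1, 0.068, 0.06, 0, 0], [1, 0.092, 0.082, 0, 0], [1, 0.112, 0.1, 0, 0]]]}}

```text
time_s: 3.9
tcp_pos: [0.5487, 0.1969, 0.2151]
ee_rot: [[0.968, -0.252, -0.002], [-0.252, -0.968, -0.001], [-0.002, 0.001, -1.0]]
wrist_force: [-0.5, 0.6, -4.2]
gripper_width: 0.335
```

Request:
{"name": "play_rows", "arguments": {"targets": [[[1, 0.016, 0.015, 0, 0], [1, 0.026, 0.024, 0, 0], [1, 0.0305, 0.0285, 0, 0], [1, 0.0305, 0.0285, 0, 0], [1, 0.0305, 0.0285, 0, 0]]]}}

```text
time_s: 4.32
tcp_pos: [0.5775, 0.2237, 0.2154]
ee_rot: [[0.968, -0.252, -0.003], [-0.252, -0.968, -0.001], [-0.002, 0.002, -1.0]]
wrist_force: [0.4, 0.1, -3.4]
gripper_width: 0.339
```

Run:
```python
from station import *
import cv2,numpy as np
s=sense(); print(s["tcp_pos"],s["gripper_width"],s["wrist_force"])
a=capture("scene"); b=capture("top"); w=capture("wrist")
cv2.imwrite("pics/s2.png",a);cv2.imwrite("pics/t2.png",b);cv2.imwrite("pics/w2.png",w)
a=cv2.resize(a[270:450,300:500],(400,360),interpolation=cv2.INTER_CUBIC); w=cv2.resize(w,(400,300))
b=cv2.resize(b[60:260,60:260],(300,300),interpolation=cv2.INTER_CUBIC)
o=np.zeros((600,800,3),np.uint8); o[:360,:400]=a;o[:300,400:]=w;o[300:,400:700]=b
cv2.imwrite("pics/m2.png",o)
```

```text
[0.5774941  0.22373235 0.21535165] 0.33897119427865635 [ 0.4331223   0.07719003 -3.39347905]
```

View pics/m2.png

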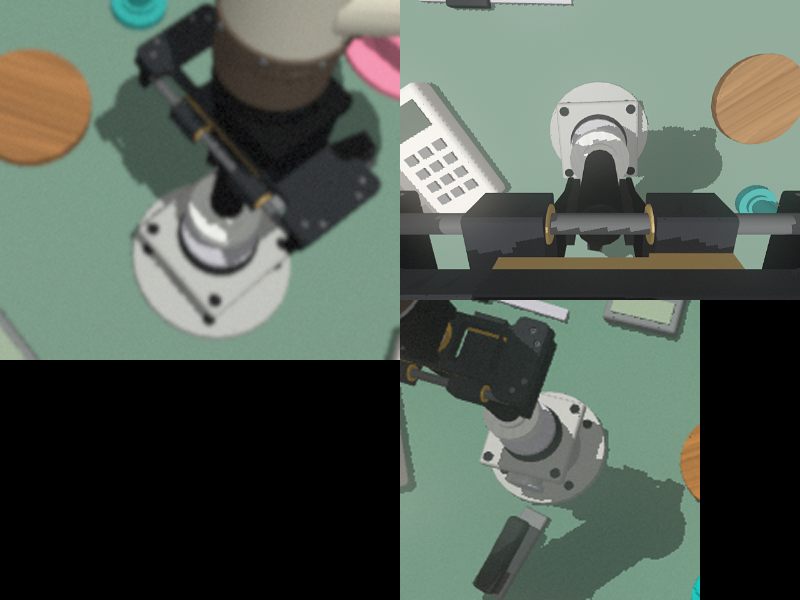

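The tamper hangs upright over the disc and looks central in all three views. The foot should touch at a TCP height of about 0.183 and bottom out at about 0.165. I'll go down in steps and watch the force.

Request:
{"name": "play_rows", "arguments": {"targets": [[[1, 0.0005, 0.0005, -0.01, 0], [1, 0.001, 0.0005, -0.02, 0], [1, 0.001, 0.0005, -0.028, 0], [1, 0.001, 0.0005, -0.03, 0], [1, 0.001, 0.0005, -0.03, 0]]]}}

```text
time_s: 4.88
tcp_pos: [0.5788, 0.2243, 0.1848]
ee_rot: [[0.968, -0.252, -0.003], [-0.252, -0.968, -0.002], [-0.002, 0.002, -1.0]]
wrist_force: [-0.3, -0.2, -3.1]
gripper_width: 0.336
```

Request:
{"name": "play_rows", "arguments": {"targets": [[[1, 0, 0, -0.003, 0], [1, 0, 0, -0.006, 0], [1, 0, 0, -0.009, 0], [1, 0, 0, -0.012, 0], [1, 0, 0, -0.012, 0]]]}}

```text
time_s: 5.3
tcp_pos: [0.58, 0.225, 0.175]
ee_rot: [[0.968, -0.252, 0.002], [-0.252, -0.968, 0.001], [0.001, -0.001, -1.0]]
wrist_force: [-0.2, 0.7, 1.3]
gripper_width: 0.34
```

Request:
{"name": "play_rows", "arguments": {"targets": [[[1, 0, 0, -0.002, 0], [1, 0, 0, -0.004, 0], [1, 0, 0, -0.006, 0], [1, 0, 0, -0.007, 0], [1, 0, 0, -0.007, 0]]]}}

```text
time_s: 5.72
tcp_pos: [0.58, 0.2251, 0.168]
ee_rot: [[0.968, -0.252, 0.001], [-0.252, -0.968, 0.001], [0.001, -0.001, -1.0]]
wrist_force: [-0.6, -0.5, 4.0]
gripper_width: 0.336
```

Request:
{"name": "play_rows", "arguments": {"targets": [[[1, 0, 0, -0.001, 0], [1, 0, 0, -0.002, 0], [1, 0, 0, -0.003, 0], [1, 0, 0, -0.003, 0], [1, 0, 0, -0.003, 0]]]}}

```text
time_s: 6.13
tcp_pos: [0.58, 0.225, 0.1649]
ee_rot: [[0.968, -0.252, 0.001], [-0.252, -0.968, 0.001], [0.001, -0.001, -1.0]]
wrist_force: [1.4, 0.5, 4.9]
gripper_width: 0.34
```

Request:
{"name": "play_rows", "arguments": {"targets": [[[1, 0, 0, -0.0005, 0], [1, 0, 0, -0.001, 0], [1, 0, 0, -0.001, 0], [1, 0, 0, -0.001, 0], [1, 0, 0, -0.001, 0]]]}}

```text
time_s: 6.55
tcp_pos: [0.58, 0.225, 0.1644]
ee_rot: [[0.968, -0.252, 0.002], [-0.252, -0.968, 0.001], [0.001, -0.001, -1.0]]
wrist_force: [0.0, -0.1, 6.0]
gripper_width: 0.339
```

Just about at the stop: 0.1644, and the last step moved only half of what was commanded. I'll press 1.5 mm further to confirm it.

Request:
{"name": "play_rows", "arguments": {"targets": [[[1, 0, 0, -0.0005, 0], [1, 0, 0, -0.001, 0], [1, 0, 0, -0.0015, 0], [1, 0, 0, -0.0015, 0], [1, 0, 0, -0.0015, 0]]]}}

```text
time_s: 6.97
tcp_pos: [0.5802, 0.225, 0.1643]
ee_rot: [[0.968, -0.251, 0.003], [-0.251, -0.968, 0.001], [0.002, -0.001, -1.0]]
wrist_force: [-1.0, 0.3, 12.0]
gripper_width: 0.337
```

Run:
```python
from station import *
import cv2,numpy as np
s=sense(); print(s["tcp_pos"],s["wrist_force"],s["moment"])
a=capture("scene"); w=capture("wrist"); t=capture("top")
a=cv2.resize(a[310:440,340:470],(400,400),interpolation=cv2.INTER_CUBIC); w=cv2.resize(w[100:350,350:600],(400,400),interpolation=cv2.INTER_CUBIC)
cv2.imwrite("pics/m3.png",np.hstack([a,w]))
```

```text
[0.58018656 0.22503035 0.1642544 ] [-0.96236463  0.27788213 11.97073375] [-0.03818204  0.5310486   0.01449178]
```

View pics/m3.png

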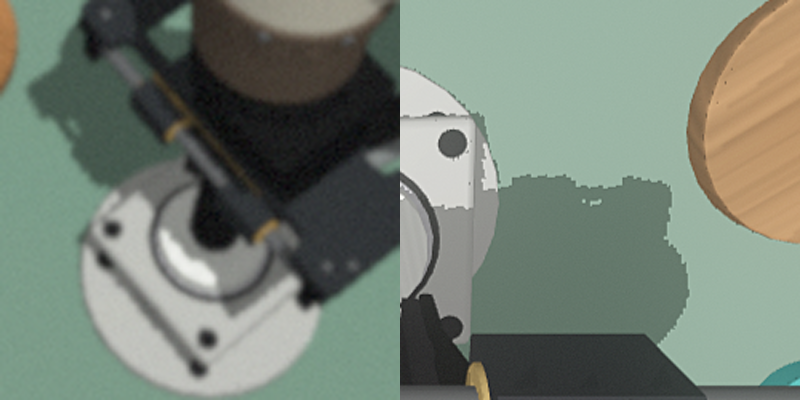

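Bottomed: the force jumped to 12 N with no travel, at 0.1643 against 0.1645 expected, and the picture shows the disc level in the flange. Holding for about 1.5 s.

Request:
{"name": "play_rows", "arguments": {"targets": [[[1, 0, 0, 0, 0], [1, 0, 0, 0, 0], [1, 0, 0, 0, 0], [1, 0, 0, 0, 0], [1, 0, 0, 0, 0]]]}}

```text
time_s: 7.53
tcp_pos: [0.5802, 0.225, 0.1642]
ee_rot: [[0.968, -0.251, 0.002], [-0.251, -0.968, 0.001], [0.002, -0.001, -1.0]]
wrist_force: [-1.3, -0.8, 11.7]
gripper_width: 0.336
```

Request:
{"name": "play_rows", "arguments": {"targets": [[[1, 0, 0, 0, 0], [1, 0, 0, 0, 0], [1, 0, 0, 0, 0], [1, 0, 0, 0, 0], [1, 0, 0, 0, 0]]]}}

```text
time_s: 7.95
tcp_pos: [0.5802, 0.225, 0.1643]
ee_rot: [[0.968, -0.251, 0.003], [-0.251, -0.968, 0.001], [0.002, -0.001, -1.0]]
wrist_force: [-1.5, -0.1, 11.2]
gripper_width: 0.338
```

Request:
{"name": "play_rows", "arguments": {"targets": [[[1, 0, 0, 0, 0], [1, 0, 0, 0, 0], [1, 0, 0, 0, 0], [1, 0, 0, 0, 0], [1, 0, 0, 0, 0]]]}}

```text
time_s: 8.37
tcp_pos: [0.5802, 0.225, 0.1643]
ee_rot: [[0.968, -0.251, 0.003], [-0.251, -0.968, 0.001], [0.002, -0.001, -1.0]]
wrist_force: [-1.7, -0.5, 10.8]
gripper_width: 0.34
```

Request:
{"name": "play_rows", "arguments": {"targets": [[[1, 0, 0, 0.006, 0], [1, 0, 0, 0.013, 0], [1, 0, 0, 0.022, 0], [1, 0, 0, 0.035, 0], [1, 0, 0, 0.055, 0]]]}}

```text
time_s: 8.78
tcp_pos: [0.5763, 0.2235, 0.2133]
ee_rot: [[0.967, -0.253, -0.011], [-0.253, -0.967, -0.004], [-0.009, 0.007, -1.0]]
wrist_force: [-0.5, -0.6, -4.5]
gripper_width: 0.34
```

Now over to the rest: dx −0.0135, dy −0.238.

Request:
{"name": "play_rows", "arguments": {"targets": [[[1, 0, -0.015, 0, 0], [1, -0.002, -0.045, 0, 0], [1, -0.004, -0.08, 0, 0], [1, -0.006, -0.115, 0, 0], [1, -0.008, -0.15, 0, 0]]]}}

```text
time_s: 9.2
tcp_pos: [0.5688, 0.0727, 0.2146]
ee_rot: [[0.968, -0.252, -0.007], [-0.252, -0.968, -0.001], [-0.006, 0.003, -1.0]]
wrist_force: [0.2, -1.5, -2.9]
gripper_width: 0.336
```

Request:
{"name": "play_rows", "arguments": {"targets": [[[1, -0.002, -0.033, 0, 0], [1, -0.004, -0.06, 0, 0], [1, -0.0055, -0.078, 0, 0], [1, -0.0055, -0.088, 0, 0], [1, -0.0055, -0.088, 0, 0]]]}}

```text
time_s: 9.62
tcp_pos: [0.5642, -0.0154, 0.2154]
ee_rot: [[0.967, -0.255, -0.005], [-0.255, -0.967, -0.0], [-0.005, 0.001, -1.0]]
wrist_force: [-0.6, 0.0, -3.9]
gripper_width: 0.337
```

Run:
```python
from station import *
import cv2,numpy as np
s=sense(); print(s["tcp_pos"],s["wrist_force"],s["gripper_width"])
a=capture("scene"); t=capture("top")
a=cv2.resize(a[230:430,240:460],(440,400),interpolation=cv2.INTER_CUBIC); t=cv2.resize(t[80:260,90:360],(540*2//3,240),interpolation=cv2.INTER_CUBIC)
o=np.zeros((400,800,3),np.uint8); o[:,:440]=a;o[:240,440:]=t
cv2.imwrite("pics/m4.png",o)
```

```text
[ 0.56419249 -0.0153582   0.21536238] [-0.62511738  0.03252548 -3.89275238] 0.33674119670173486
```

View pics/m4.png

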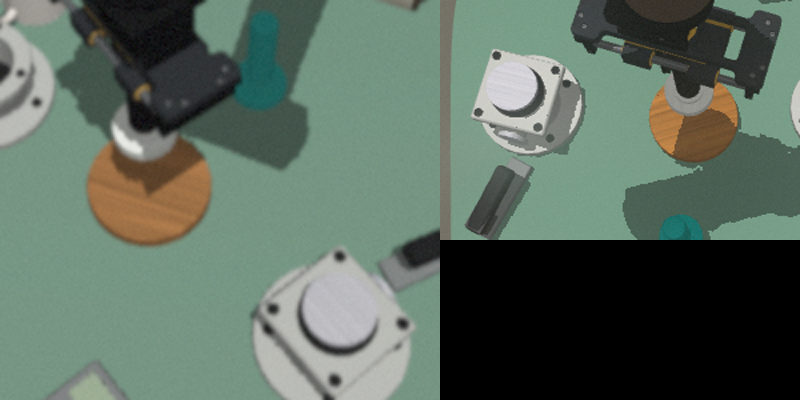

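The disc is back up and the tamper is over the rest. Contact is expected at a TCP height of about 0.1145.

Request:
{"name": "play_rows", "arguments": {"targets": [[[1, 0.001, 0.002, -0.02, 0], [1, 0.001, 0.002, -0.045, 0], [1, 0.001, 0.002, -0.07, 0], [1, 0.001, 0.002, -0.085, 0], [1, 0.001, 0.002, -0.093, 0]]]}}

```text
time_s: 10.13
tcp_pos: [0.5652, -0.0101, 0.121]
ee_rot: [[0.968, -0.251, -0.006], [-0.251, -0.968, -0.001], [-0.005, 0.002, -1.0]]
wrist_force: [-0.4, -1.4, -3.4]
gripper_width: 0.338
```

Request:
{"name": "play_rows", "arguments": {"targets": [[[1, 0, 0, 0, 0], [1, 0, 0, 0, 0], [1, 0, 0, -0.001, 0], [1, 0, 0, -0.002, 0], [1, 0, 0, -0.003, 0]]]}}

```text
time_s: 10.55
tcp_pos: [0.5676, -0.011, 0.1221]
ee_rot: [[0.968, -0.252, 0.002], [-0.252, -0.968, 0.001], [0.002, -0.001, -1.0]]
wrist_force: [0.0, -0.3, -3.4]
gripper_width: 0.337
```

Request:
{"name": "play_rows", "arguments": {"targets": [[[1, -0.001, -0.002, -0.0015, 0], [1, -0.002, -0.002, -0.003, 0], [1, -0.002, -0.002, -0.0045, 0], [1, -0.002, -0.002, -0.006, 0], [1, -0.002, -0.002, -0.006, 0]]]}}

```text
time_s: 10.97
tcp_pos: [0.5648, -0.0133, 0.1147]
ee_rot: [[0.968, -0.252, -0.001], [-0.252, -0.968, -0.0], [-0.001, 0.0, -1.0]]
wrist_force: [-0.3, 0.0, -4.2]
gripper_width: 0.335
```

Request:
{"name": "play_rows", "arguments": {"targets": [[[1, 0, 0, -0.0005, 0], [1, 0, 0, -0.001, 0], [1, 0, 0, -0.001, 0], [1, 0, 0, -0.001, 0], [1, 0, 0, -0.001, 0]]]}}

```text
time_s: 11.38
tcp_pos: [0.5651, -0.0132, 0.1145]
ee_rot: [[0.968, -0.252, 0.0], [-0.252, -0.968, -0.0], [0.0, -0.0, -1.0]]
wrist_force: [-0.1, 0.3, 1.5]
gripper_width: 0.337
```

The board is carrying the tamper now; the force went from −4 to +1.5 N. Opening slowly.

Request:
{"name": "play_rows", "arguments": {"targets": [[[0.6, 0, 0, 0, 0], [0.5, 0, 0, 0, 0], [0.4, 0, 0, 0, 0], [0.2, 0, 0, 0, 0], [0, 0, 0, 0, 0]]]}}

```text
time_s: 11.8
tcp_pos: [0.5652, -0.0132, 0.1141]
ee_rot: [[0.968, -0.252, 0.0], [-0.252, -0.968, 0.0], [0.0, -0.0, -1.0]]
wrist_force: [-0.6, 0.3, -1.4]
gripper_width: 0.619
```

Request:
{"name": "play_rows", "arguments": {"targets": [[[0, 0, 0, 0, 0], [0, 0, 0, 0, 0], [0, 0, 0, 0, 0], [0, 0, 0, 0, 0], [0, 0, 0, 0, 0]]]}}

```text
time_s: 12.22
tcp_pos: [0.565, -0.0132, 0.114]
ee_rot: [[0.968, -0.252, -0.0], [-0.252, -0.968, 0.0], [-0.0, 0.0, -1.0]]
wrist_force: [-1.0, 0.2, 0.1]
gripper_width: 0.962
```

Request:
{"name": "play_rows", "arguments": {"targets": [[[0, 0, 0, 0.02, 0], [0, 0, 0, 0.05, 0], [0, 0, 0, 0.08, 0], [0, 0, 0, 0.11, 0], [0, 0, 0, 0.13, 0]]]}}

```text
time_s: 12.63
tcp_pos: [0.5659, -0.0132, 0.2474]
ee_rot: [[0.968, -0.252, 0.004], [-0.252, -0.968, 0.0], [0.004, -0.001, -1.0]]
wrist_force: [0.9, 0.6, 0.3]
gripper_width: 0.996
```

Request:
{"name": "play_rows", "arguments": {"targets": [[[0, -0.03, 0, 0, 0], [0, -0.06, 0, 0, 0], [0, -0.09, 0, 0, 0], [0, -0.12, 0, 0, 0], [0, -0.13, 0, 0, 0]]]}}

```text
time_s: 13.05
tcp_pos: [0.4312, -0.0137, 0.244]
ee_rot: [[0.968, -0.252, -0.001], [-0.252, -0.968, 0.001], [-0.001, -0.0, -1.0]]
wrist_force: [-0.1, 0.2, -0.1]
gripper_width: 1.001
```

Run:
```python
from h import *; from station import *
s=sense(); print(s["time_s"],s["tcp_pos"],s["wrist_force"],s["gripper_width"])
a=capture("scene"); t=capture("top")
for n,im,z in (("scene",a,.018),("top",t,.018)):
    H,S,V=cv2.split(cv2.cvtColor(im,cv2.COLOR_BGR2HSV)); cal=get_calibration(n)
    seed=np.array(dict(scene=(315,323),top=(281,168))[n]); m=blob((H<22)&(S>90),seed); print(n,circ(m,cal,z))
    x,y=seed; w=np.zeros_like(V); w[y-32:y+32,x-32:x+32]=1
    k=blob(((S<45)&(V>100)).astype(np.uint8)*w,seed); print("foot",k.sum(),circ(k,cal,.032))
t=t[50:350,60:360]; cv2.imwrite("pics/m5.png",np.hstack([cv2.resize(a[150:450,190:490],(400,400)),cv2.resize(t,(400,400))]))
```

```text
13.05 [ 0.43119122 -0.01368782  0.24402604] [-0.10086109  0.20952716 -0.05539707] 1.0011323358048263
scene (array([567.6, -12.5]), 131.7, array([567.1, -12.4]), array([127.1, 131.5]))
foot 489 (array([566.8, -11.8]), 65.2, array([566.9, -12.3]), array([61.5, 65.5]))
top (array([575.4, -53.1]), 99.4, array([574.2, -49.3]), array([52.9, 97.2]))
foot 1858 (array([560.5,   3.8]), 146.6, array([561.4,   7.3]), array([ 72.4, 141.5]))
```

View pics/m5.png

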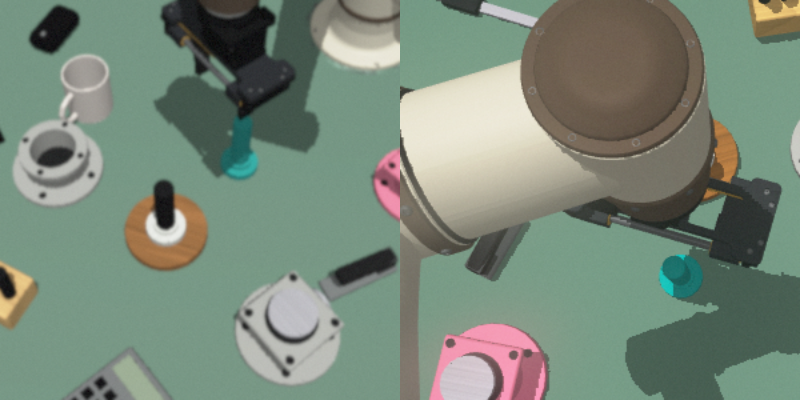

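The tamper stands upright on the rest, with its foot within about 1 mm of the board's centre. The disc is up, the bystanders are untouched and the gripper is clear, so I'm handing in.

```bash
python3 -c "
from station import *
finish_job(); print(sense()['time_s'])"
```

```text
the job is handed in; nothing more can be done
the job is handed in; nothing more can be done
```

The job is done and handed in at about 13 s of the 45 s allowed. The hand-in reports no verdict, so what follows rests on my own checks.

- **Press:** I pressed the disc to its stop and held it there for about 1.4 s. At the stop the force rose to 12 N with no further travel, and the tool was at 0.1643 m against 0.1645 m expected. The tool was within about 2 mm of the measured disc centre, and the tamper and disc looked level in the picture.
- **Placing:** I let the disc spring back and set the tamper on the wooden rest with the force watched, then released it and moved the gripper clear.
- **Last checks:** The scene camera shows the tamper upright, its foot about 1 mm from the rest's centre and wholly on the board. The disc is back up, the robot reads about 0 N, and the mug, stapler and mouse look unmoved.
- **Failed check:** The final top-view measurement was no use because the arm blocked that camera, so the placing is confirmed by the scene camera and the tool's measured position only.

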